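Load the drive roll and pinch the feeder cassette out of its dock

ROBOT

A 6-joint arm with a two-finger parallel gripper is mounted at the origin on a cart in front of the work surface, level with it; the furniture and walls round the work are solid. World frame = base frame: x ahead of the robot, y to its left, z up, the work surface at z = 0. Lengths are in m, angles in degrees, forces in N, time in s.
With the tool pointing down it reaches from about 0.35 to 0.775 m from the base axis. Payload 5.5 kg.
Tool frame: the origin (TCP) lies midway between the tips of the shut fingers; the grasp point (between the pads) lies 19 mm behind it; z points along the fingers, y is the line along which they close (so a half turn about z gives the same grasp; the last joint's range is limited). The gripper opens to 85 mm and grips with 20 to 120 N. Pads are 22 mm wide; open, the fingers measure 114 mm over their backs; the gripper's body (76 mm by 85 mm) begins 54 mm behind the grasp point. The pads swing forward as they close: fully open they stand 13 mm farther back than shut.
Start: joints at [55.256, 17.945, 2.641, 74.691, 0, 82.002], TCP at [0.259, 0.514, 0.231] pointing down, gripper open.
Joint ranges: [-158.12, 158.12], [-49.38, 96.58], [-58.88, 72.47], [-126.05, 133.96], [-84.25, 85.87], [-180, 180]. Speed limits (degrees/s): [147.25, 147.25, 180, 180, 180, 180].

INTERFACE

Orientations are given as a 3x3 rotation matrix whose columns are the frame's x, y, z axes.
In Python, from cell import robot gives the robot as it stands.
- The arm moves only by the shell command python3 -m crank 'ROWS' [FORCE]. ROWS is JSON, a list of rows, each a list of 3 entries, a list of its own where there are three numbers: the turn, a rotation vector about the tool's x, y, z in rad, then the shift along the tool's x, y, z in m, then the closure, from -1 (fully open) to 1 (shut). In form: [[[wx, wy, wz], [x, y, z], claw], ...]. A call has 1 to 10 rows; each row shifts and turns the commanded pose from where the row before left it, along the tool's axes as they then stand; what a row does not reach is not made up. A row lasts 1/8 s, in which the tool goes at most 62.5 mm and 10.7 degrees, less where a joint would pass 70% of its speed; a pose out of reach is approached as far as the arm can. A call with a gripper value outside its range is refused whole. The fingers move at their own pace and stop on an object; FORCE is the grip in N (left out, the last holds). Time passes only in rows, so rows that do not move let the fingers close. It gives the time, the measured TCP pose, the force, the opening and the grip force at its end, in the units of the state.
- robot.read_state(): the state, without advancing time (a new reading comes with each control period).
- robot.read_camera(name): name is "scene" or "top"; returns (picture, depth): 420x560x3 uint8, red, green, blue; 420x560 float32, m along the optical axis (not along the pixel's ray), 0 where there is no reading.
- robot.calibration(name): a dict with "fov_y" (degrees; the focal length in pixels is half the picture's height over the tangent of half this angle, whatever the lens; pixels are square), "cx", "cy" (the principal point, pixels), "k1" (the pictures are not rectified: a ray, as slopes to the right and down, at radius r is drawn at 1 + k1 r^2 times it, then the intrinsics apply), "view" (4x4, takes a point from world to camera coordinates). Camera axes: x right, y down, z forward; pixel columns grow to the right and rows downward; lengths in m; the calibration is good to about 2 mm. A picture is of the moment at which its call begins. calibration takes no time and is no camera call.
- robot.hand_in(): hands the job in; it is judged then, once.
Trained networks look in the newest picture that a camera, given by its name, has taken for a name from the list of things; names that differ only in an ending like _2 or _b are one class to them, and where a whole thing is asked for, a point or a joint stands for the part that bears it (a point fixed in the world has none). Each returns a list of dicts, best first, with "p" (0 to 1); they miss things now and then, are a little off and sometimes report something else, mostly with a low value. They report only what shows in the picture. A call takes as long as a camera call. They do not tell look-alikes from the thing itself.
- robot.spot_in(camera, query): "at" ([column, row] in pixels, amid what is visible of it).
The state is a dict: "clock": time; "joints": joint angles; "joint_vel": joint speeds; "effort": joint torques, N m; "position": TCP position; "tcp_rot": TCP orientation; "wrist_force": force on the tool from outside, world axes, zero at the start; "ft_torque": the same for the moment, N m; "opening": finger opening in m; "gripper_force": force on a finger pad.
Only numpy, scipy, OpenCV 4.12 (cv2) and the standard library are available. Lean on these libraries where they do the work, as an engineer would, in place of code of your own. Each camera call takes 0.05 s, during which the arm holds its last target. There are 200 camera calls.

TASK

Slide the brass drive roll over the upright shaft of the grey wire-feeder cassette until it sits fully home, and let it go. Then pinch the cassette's two orange side catches together, lift the cassette straight out of its blue bench dock and finish while holding it level and still by the catches, at least 10 cm above its place in the dock, with the roll still home on the shaft. Leave the gas cup, the U-frame and the electrode box where they are.

Things in the scene. Friction and masses are not known exactly. Their poses are not given: they have to be found in the camera images.
- dock: blue plate 124 x 104 x 8 mm fixed to the table, with aluminium end stops (14 mm high, at x +-46.5) and two aluminium keepers with inward lips at y +-25 to +-41.5 mm, whose tops are 28 mm above the table. Origin: centre of the underside, at table height; x along the plate's long side, y across the keepers, z up
- cassette: grey block 84 x 48 x 40 mm (x, y, z), 0.34 kg, standing in the dock with about 1 mm of play; origin: centre of its underside (8 mm above the table when docked), axes as the dock's. Two orange spring catches at its +y and -y sides hook under the dock's keeper lips, so it cannot come up until both are pressed
- shaft_top (a point): top end of the cassette's upright steel shaft, on the cassette's z axis, 86 mm above its underside. Shaft diameter 16 mm, the last 6 mm tapered to 9 mm; it rises from a steel collar of 25 mm diameter whose top is 44 mm above the cassette's underside
- pad_left (a point): centre of the outer face of the +y catch's upright ribbed orange thumb pad (24 mm long in x, 5 mm thick, 34 to 58 mm above the cassette's underside; this point at 46 mm). At rest 33 mm from the cassette's middle, so 66 mm across both pads; 52 mm across when both are fully pressed. Fingers must clear the keepers, whose tops are 20 mm above the cassette's underside
- pad_right (a point): the same point on the catch at the cassette's -y side
- catch_left (a joint): inward travel (m) of the catch at the cassette's +y side: 0 = out (latched), 0.007 = fully pressed against its stop, free of the keeper from about 0.0055; spring force 3.6 N when out, about 10 N fully pressed
- catch_right (a joint): the same for the catch at the cassette's -y side
- drive_roll: brass ring with a dark groove line, 34 mm outside diameter, 19 mm bore, 22 mm high, about 0.11 kg, lying flat on the table, bore upright. Origin: centre of its underside, z along the bore. Fully home on the shaft its underside rests on the collar, at z = 44 mm of the cassette. There fingers fit beside it along the cassette's x; along y the catch pads stand close (inner faces at y = +-28 mm)
- gas_cup: bystander: pink ceramic gas cup standing upright, 21 mm diameter, 40 mm high; origin: centre of the underside
- u_frame: bystander: dark steel U-frame lying flat, 102 x 110 x 22 mm; origin: centre of the underside
- electrode_box: bystander: black closed box, 94 x 138 x 50 mm; origin: centre of the underside
Things that resemble listed ones, but are neither listed nor needed, are in the scene too. Of the things like the cassette, leave any that is purple; of the rest the larger one is meant.

How it is judged (in metres and radians):
On the way, in this order (a step that is already met when the one before it is completed fails the run):
1. the roll is home on the shaft and let go, the cassette still in the dock (x of drive_roll in the frame of cassette between -0.0035 and 0.0035 m and y of drive_roll in the frame of cassette between -0.0035 and 0.0035 m and z of drive_roll in the frame of cassette between 0.041 and 0.047 m and contact force between the fingers and drive_roll below 0.05 N and z of cassette in the frame of dock below 0.012 m), for 0.2 s.
2. both catches are pressed with the fingers while the cassette still sits in the dock (value of joint each of catch_left, catch_right above 0.0045 m and z of cassette in the frame of dock below 0.012 m and contact force between the fingers and cassette above 1 N), for 0.1 s.
At the end, for the whole second after the job is handed in: The roll is home on the shaft (underside within 3 mm of the collar, centred within 3.5 mm), both catches are held pressed (more than 4.5 mm each) by the fingers, the cassette is still (under 0.03 m/s), level within 0.2 rad, touches the dock nowhere and is at least 90 mm above its place in the dock (x of drive_roll in the frame of cassette between -0.0035 and 0.0035 m and y of drive_roll in the frame of cassette between -0.0035 and 0.0035 m and z of drive_roll in the frame of cassette between 0.041 and 0.047 m and value of joint each of catch_left, catch_right above 0.0045 m and z of cassette in the frame of dock above 0.098 m and angle between cassette's own z axis and vertical below 0.2 rad and contact force between the fingers and cassette above 1 N and contact force between cassette and dock below 0.05 N and linear speed of cassette below 0.03 m/s); the arm keeps its last pose, push and grip.
It fails at once if a bystander is moved more than 15 mm or tipped over (distance of any of gas_cup, u_frame, electrode_box from where it was at the start of the episode above 0.015 m or angle between gas_cup's own z axis and vertical above 0.5 rad).
It also fails if it takes over 64 s, if anything falls off the work surface, if the arm or the gripper's body presses on something with over 40 N, if the wrist force passes 120 N, or if a joint passes its speed limit or range.

## Working session

There is one attempt and no reset: what is moved stays moved. The work goes in short steps, Python scripts to look and compute and a shell command to move; the robot and the scene stay as the last step left them, time stands still between calls to the robot, and variables do not carry over. Pictures are saved under pics/ and viewed, at most 10 in all, crops included, and the job is handed in when it is done.

```bash
mkdir -p pics; cat > h.py <<'E'
import numpy as np, cv2
from cell import robot
def setup(n):
    c=robot.calibration(n); f=210/np.tan(np.radians(c["fov_y"])/2)
    return c,f,np.linalg.inv(np.array(c["view"]))
def cloud(n,d):
    c,f,T=setup(n)
    v,u=np.mgrid[0:d.shape[0],0:d.shape[1]].astype(float)
    xd=(u-c["cx"])/f; yd=(v-c["cy"])/f
    x,y=xd.copy(),yd.copy()
    for _ in range(8):
        s=1+c["k1"]*(x*x+y*y); x,y=xd/s,yd/s
    P=np.stack([x*d,y*d,d,np.ones_like(d)],-1)@T.T
    P[d==0]=np.nan
    return P[...,:3]
def proj(n,p):
    c,f,T=setup(n); q=np.array(c["view"])@np.r_[p,1]; x,y=q[:2]/q[2]; s=1+c["k1"]*(x*x+y*y)
    return c["cx"]+f*x*s, c["cy"]+f*y*s
E
python3 - <<'E'
from h import *
for n in("scene","top"):
    im,d=robot.read_camera(n); np.savez(f"{n}.npz",im=im,d=d)
    cv2.imwrite(f"pics/{n}.png",im[...,::-1]); P=cloud(n,d)
    print(n,robot.calibration(n))
    for q in("dock","cassette","shaft_top","pad_left","drive_roll","gas_cup","u_frame","electrode_box"):
        for r in robot.spot_in(n,q):
            u,v=np.round(r["at"]).astype(int); print(q,r["p"],r["at"],np.round(P[v,u],3))
s=robot.read_state(); print(s)
E
```

```text
scene {'fov_y': 56.53661717986191, 'cx': 283.9710566998603, 'cy': 208.74422635276872, 'k1': -0.09429338143877533, 'view': array([[ 0.70275862, -0.7113811 , -0.0082006 , -0.3613383 ],
       [-0.33165744, -0.31739622, -0.88840474,  0.24836327],
       [ 0.6293915 ,  0.62705388, -0.45898777,  0.67963669],
       [ 0.        ,  0.        ,  0.        ,  1.        ]])}
cassette 0.96 [223.7, 187.0] [0.555 0.299 0.041]
cassette 0.94 [264.7, 237.5] [ 0.441 -0.009  0.039]
cassette 0.83 [222.9, 206.9] [0.455 0.172 0.053]
shaft_top 0.88 [221.4, 212.3] [0.438 0.159 0.049]
shaft_top 0.88 [266.6, 239.5] [ 0.446 -0.01   0.032]
shaft_top 0.75 [224.5, 184.1] [0.565 0.311 0.044]
pad_left 0.63 [268.1, 239.1] [ 0.448 -0.012  0.034]
pad_left 0.55 [213.0, 201.1] [0.451 0.21  0.06 ]
drive_roll 0.56 [295.3, 265.7] [ 0.425 -0.122  0.022]
gas_cup 0.44 [289.7, 226.0] [0.545 0.009 0.022]
u_frame 0.86 [404.4, 321.3] [ 0.437 -0.385  0.023]
electrode_box 0.6 [177.9, 195.6] [0.41  0.326 0.052]
top {'fov_y': 56.138615734431234, 'cx': 279.9844866491931, 'cy': 210.90719247784898, 'k1': -0.07763707141515126, 'view': a
[... 899 characters left out ...]
    3.52187392e-04, 8.20020314e+01]), 'joint_vel': array([-0.04292728, -0.0378694 ,  0.08368881, -0.09494425, -0.02379989,
       -0.10269872]), 'effort': array([ 7.54023622e-04, -4.80444539e+01,  2.98816037e+01, -7.63448543e-05,
        1.09045197e-04, -1.14731542e-06]), 'position': array([0.25879024, 0.51353786, 0.23135453]), 'tcp_rot': array([[-8.93025316e-01,  4.50006419e-01,  8.80065595e-05],
       [ 4.50006427e-01,  8.93025306e-01,  1.37684580e-04],
       [-1.66331400e-05,  1.62559333e-04, -9.99999987e-01]]), 'wrist_force': array([ 0.04075442, -0.2421676 , -0.36279732]), 'ft_torque': array([ 0.01541866,  0.00584509, -0.00580655]), 'gripper_force': 0.0, 'opening': 0.08526157356836683}
```

View pics/scene.png

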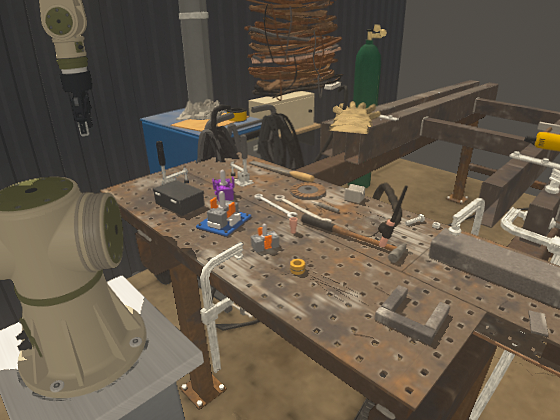

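View pics/top.png

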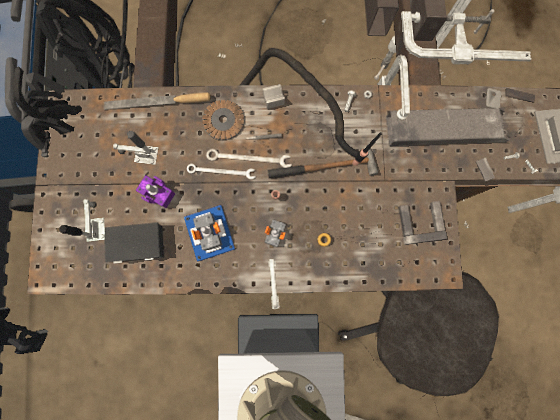

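Cassette candidates are purple at top (154,190), which I exclude, grey in the blue dock at (209,230), and small grey at (276,232). The larger grey one in the blue dock at (209,230) fits. There is only one brass ring, at (325,239). Next I'll enlarge and measure.

```bash
python3 - <<'E'
from h import *
D={n:np.load(n+".npz") for n in("top","scene")}
t=D["top"]["im"];s=D["scene"]["im"]
a=cv2.resize(t[190:280,170:350],(800,400),interpolation=cv2.INTER_CUBIC)
b=cv2.resize(s[180:280,190:330],(280*1,200)); b=cv2.resize(s[170:280,190:310],(218,200),interpolation=cv2.INTER_CUBIC)
b=np.hstack([cv2.resize(s[190:240,190:290],(400,200),interpolation=cv2.INTER_CUBIC),cv2.resize(s[235:285,250:350],(400,200),interpolation=cv2.INTER_CUBIC)])
cv2.imwrite("pics/crop1.png",np.vstack([a,b])[...,::-1])
def plane(n,z): # world points on plane z for each pixel
    d=np.ones((420,560),np.float32); P=cloud(n,d); o=setup(n)[2][:3,3]; r=P-o
    return o+r*((z-o[2])/r[...,2:])
for n in D:
    im,d=D[n]["im"],D[n]["d"]; P=cloud(n,d); hsv=cv2.cvtColor(im,cv2.COLOR_RGB2HSV); H,S,V=[hsv[...,i].astype(int) for i in range(3)]
    near=(np.abs(P[...,0]-.46)<.12)&(np.abs(P[...,1]-.17)<.12)
    blue=near&(H>100)&(H<125)&(S>110)
    Q=plane(n,.008)[blue][:,:2]; r=cv2.minAreaRect((Q*1000).astype(np.float32)); print(n,"dock",r,blue.sum())
    print(" blue z",np.nanmedian(P[blue][:,2]))
    org=near&((H<12)|(H>174))&(S>170)&(V>120)
    k,l=cv2.connectedComponents(org.astype(np.uint8))[:2]
    for i in range(1,k):
        m=l==i
        if m.sum()>8: print(" orange",m.sum(),np.argwhere(m).mean(0)[::-1],np.nanmean(P[m],0).round(4),np.nanmax(P[m],0).round(4))
    sh=near&(P[...,2]>.07); print(" shaft",sh.sum(),np.c_[P[sh],np.argwhere(sh)[:,::-1]].round(3).tolist()[:12])
    rr=(np.abs(P[...,0]-.44)<.04)&(np.abs(P[...,1]+.125)<.04)
    br=rr&(H>12)&(H<32)&(S>140)&(V>110); p=P[br]; top=p[p[:,2]>.019]
    print(" roll",br.sum(),top.shape,(top.min(0)+top.max(0))/2,np.ptp(top,axis=0),np.nanmax(p[:,2]))
    Q=plane(n,.022)[br][:,:2]; print(" roll plane",cv2.minEnclosingCircle((Q*1000).astype(np.float32)))
E
```

```text
top dock ((462.4911804199219, 182.49542236328125), (123.19586181640625, 102.73514556884766), 17.665264129638672) 781
 blue z 0.007573125731830999
 orange 33 [196.90909091 234.75757576] [0.4534 0.2061 0.0468] [0.4631 0.2113 0.0677]
 shaft 40 [[0.47, 0.183, 0.09, 203.0, 226.0], [0.47, 0.181, 0.09, 204.0, 226.0], [0.468, 0.188, 0.088, 201.0, 227.0], [0.467, 0.185, 0.094, 202.0, 227.0], [0.467, 0.182, 0.094, 203.0, 227.0], [0.467, 0.181, 0.092, 204.0, 227.0], [0.468, 0.178, 0.09, 205.0, 227.0], [0.468, 0.176, 0.088, 206.0, 227.0], [0.465, 0.187, 0.094, 201.0, 228.0], [0.465, 0.185, 0.093, 202.0, 228.0], [0.465, 0.183, 0.092, 203.0, 228.0], [0.465, 0.18, 0.094, 204.0, 228.0]]
 roll 111 (75, 3) [ 0.44068525 -0.11513689  0.02239978] [0.03128048 0.02897949 0.00674821] 0.025773883438123812
 roll plane ((439.891357421875, -115.5465087890625), 17.73389434814453)
scene dock ((457.8860778808594, 178.79722595214844), (128.44110107421875, 104.18098449707031), 17.904630661010742) 304
 blue z 0.008000021853509676
 orange 11 [213.63636364 201.54545455] [0.4518 0.2089 0.0585] [0.4611 0.2115 0.0632]
 orange 22 [232.59090909 206.63636364] [0.4716 0.1509 0.056 ] [0.4805 0.156  0.066 ]
 orange 19 [229.52631579 213.42105263] [0.4628 0.1552 0.0372] [0.4765 0.1697 0.0468]
 shaft 55 [[0.46, 0.186, 0.095, 220.0, 191.0], [0.462, 0.184, 0.095, 221.0, 191.0], [0.464, 0.183, 0.095, 222.0, 191.0], [0.466, 0.181, 0.094, 223.0, 191.0], [0.458, 0.183, 0.094, 220.0, 192.0], [0.461, 0.183, 0.092, 221.0, 192.0], [0.462, 0.181, 0.093, 222.0, 192.0], [0.463, 0.178, 0.093, 223.0, 192.0], [0.458, 0.189, 0.089, 219.0, 193.0], [0.456, 0.181, 0.092, 220.0, 193.0], [0.458, 0.179, 0.092, 221.0, 193.0], [0.46, 0.178, 0.091, 222.0, 193.0]]
 roll 193 (90, 3) [ 0.43761472 -0.11625188  0.02176904] [0.03370517 0.0322956  0.0054515 ] 0.02449478439476027
 roll plane ((428.4137268066406, -126.01527404785156), 29.08831214904785)
```

View pics/crop1.png

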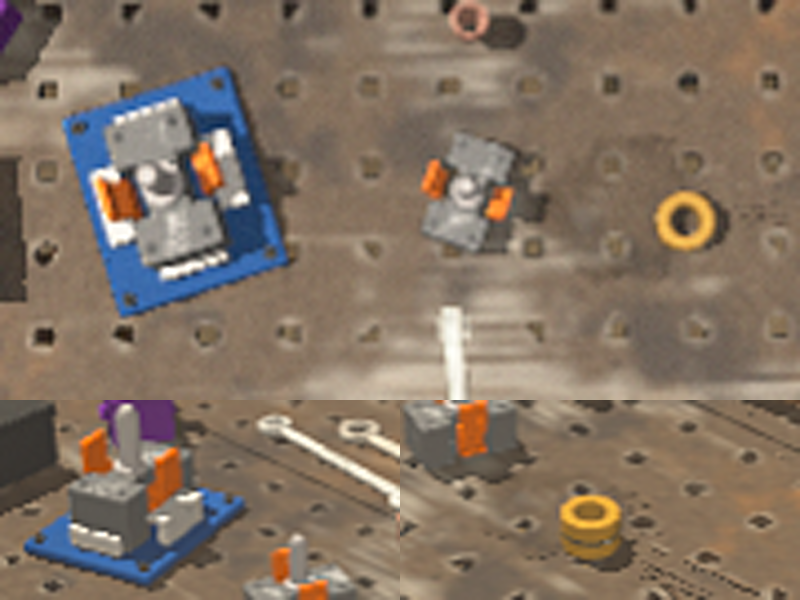

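The crop confirms it: the large grey cassette in the blue dock (crop ~160,185), the small look-alike (~465,195), and the brass roll (~685,220). The dock is at about (0.462,0.182) with yaw 17.7°, and the roll at (0.440,-0.1155). I'll turn so the fingers close along the cassette's x, then go over the roll.

```bash
cat > go.py <<'E'
import sys; from h import *
# target x y z, yaw of tool y (deg)
x,y,z,a=map(float,sys.argv[1:5]); s=robot.read_state(); R=np.array(s["tcp_rot"]); p=np.array(s["position"])
c,w=np.cos(np.radians(a)),np.sin(np.radians(a)); G=np.array([[-w,c,0],[c,w,0],[0,0,-1.]])
print("turn",cv2.Rodrigues(R.T@G)[0].ravel().round(4),"then shift",(G.T@(np.array([x,y,z])-p)).round(4),"| pos",p.round(4),"t",s["clock"],"open",s["opening"],"F",np.round(s["wrist_force"],1),s["gripper_force"])
E
python3 -m crank '[[[0,0,0.159],[0,0,0],-1],[[0,0,0.159],[0,0,0],-1],[[0,0,0.159],[0,0,0],-1],[[0,0,0.159],[0,0,0],-1],[[0,0,0.159],[0,0,0],-1],[[0,0,0],[-0.055,-0.002,0],-1],[[0,0,0],[-0.055,-0.002,0],-1],[[0,0,0],[-0.055,-0.002,0],-1],[[0,0,0],[-0.055,-0.002,0],-1],[[0,0,0],[-0.055,-0.002,0],-1]]'
python3 -m crank '[[[0,0,0],[-0.055,-0.002,0],-1],[[0,0,0],[-0.055,-0.002,0],-1],[[0,0,0],[-0.055,-0.002,0],-1],[[0,0,0],[-0.055,-0.002,0],-1],[[0,0,0],[-0.055,-0.002,0],-1],[[0,0,0],[-0.055,-0.002,0],-1],[[0,0,0],[-0.04,0,0],-1],[[0,0,0],[0,0,0],-1],[[0,0,0],[0,0,0],-1]]'
python3 go.py 0.4395 -0.1155 0.002 17.7
```

```text
clock: 2.15
position: [0.3332, 0.247, 0.2315]
tcp_rot: [[-0.305, 0.952, 0.001], [0.952, 0.305, 0.0], [0.0, 0.001, -1.0]]
wrist_force: [1.6, -0.4, 0.3]
opening: 0.0857
gripper_force: 0.0
clock: 3.28
position: [0.4335, -0.1073, 0.2311]
tcp_rot: [[-0.304, 0.953, -0.001], [0.953, 0.304, 0.001], [0.001, -0.0, -1.0]]
wrist_force: [-0.1, 0.4, 0.1]
opening: 0.0851
gripper_force: 0.0
turn [-0.0004 -0.0009 -0.0004] then shift [-0.0096  0.0032  0.2291] | pos [ 0.4335 -0.1073  0.2311] t 3.275 open 0.08506352109686399 F [-0.1  0.4  0.1] 0.0
```

```bash
python3 -m crank '[[[0,0,0],[-0.0096,0.0032,0.05],-1],[[0,0,0],[0,0,0.05],-1],[[0,0,0],[0,0,0.05],-1],[[0,0,0],[0,0,0.05],-1],[[0,0,0],[0,0,0.0285],-1],[[0,0,0],[0,0,0],-1],[[0,0,0],[0,0,0],-1],[[0,0,0],[0,0,0],-0.3],[[0,0,0],[0,0,0],0],[[0,0,0],[0,0,0],1]]' 40
python3 -m crank '[[[0,0,0],[0,0,0],1],[[0,0,0],[0,0,0],1],[[0,0,0],[0,0,0],1],[[0,0,0],[0,0,0],1],[[0,0,0],[0,0,0],1],[[0,0,0],[0,0,0],1]]'
python3 go.py 0.463 0.182 0.16 17.7
```

```text
clock: 4.53
position: [0.4405, -0.1161, 0.0036]
tcp_rot: [[-0.304, 0.953, 0.001], [0.953, 0.304, -0.001], [-0.001, 0.001, -1.0]]
wrist_force: [-3.7, 1.6, 15.3]
opening: 0.0332
gripper_force: 38.2
clock: 5.28
position: [0.4405, -0.1161, 0.0038]
tcp_rot: [[-0.304, 0.953, 0.001], [0.953, 0.304, -0.0], [-0.001, 0.001, -1.0]]
wrist_force: [-1.4, 1.1, 7.9]
opening: 0.0331
gripper_force: 39.0
turn [0.0012 0.0008 0.    ] then shift [ 0.2771  0.112  -0.1562] | pos [ 0.4405 -0.1161  0.0038] t 5.275 open 0.03309321942481324 F [-1.4  1.1  7.9] 39.0081656165421
```

```bash
python3 -m crank '[[[0,0,0],[0,0,-0.02],1],[[0,0,0],[0,0,-0.05],1],[[0,0,0],[0,0,-0.05],1],[[0,0,0],[0,0,-0.02],1],[[0,0,0],[0.046,0.019,0],1],[[0,0,0],[0.046,0.019,0],1],[[0,0,0],[0.046,0.019,0],1],[[0,0,0],[0.046,0.019,0],1],[[0,0,0],[0.046,0.018,0],1],[[0,0,0],[0.044,0.018,0],1]]'
python3 -m crank '[[[0,0,0],[0,0,0],1],[[0,0,0],[0,0,0],1],[[0,0,0],[0,0,0],1],[[0,0,0],[0,0,0],1]]'
python3 go.py 0.463 0.182 0.13 17.7
cat > look.py <<'E'
import sys; from h import *
k=sys.argv[1]; out=[]
for n,(u0,v0,u1,v1) in (("top",(165,190,265,265)),("scene",(180,150,280,225))):
    im,d=robot.read_camera(n); np.savez(f"{n}{k}.npz",im=im,d=d)
    out.append(cv2.resize(im[v0:v1,u0:u1],(400,300),interpolation=cv2.INTER_CUBIC))
cv2.imwrite(f"pics/look{k}.png",np.hstack(out)[...,::-1])
E
python3 look.py 2
```

```text
clock: 6.52
position: [0.4631, 0.1809, 0.1429]
tcp_rot: [[-0.304, 0.953, 0.0], [0.953, 0.304, -0.0], [-0.0, 0.0, -1.0]]
wrist_force: [1.2, 0.2, 0.3]
opening: 0.033
gripper_force: 40.1
clock: 7.02
position: [0.4634, 0.1782, 0.1429]
tcp_rot: [[-0.302, 0.953, -0.0], [0.953, 0.302, -0.0], [-0.0, -0.0, -1.0]]
wrist_force: [0.0, -0.4, 0.1]
opening: 0.0331
gripper_force: 40.1
turn [-0.      0.     -0.0019] then shift [0.0038 0.0008 0.0129] | pos [0.4634 0.1782 0.1429] t 7.025 open 0.03307001955053936 F [ 0.  -0.4  0.1] 40.09643096476793
```

View pics/look2.png

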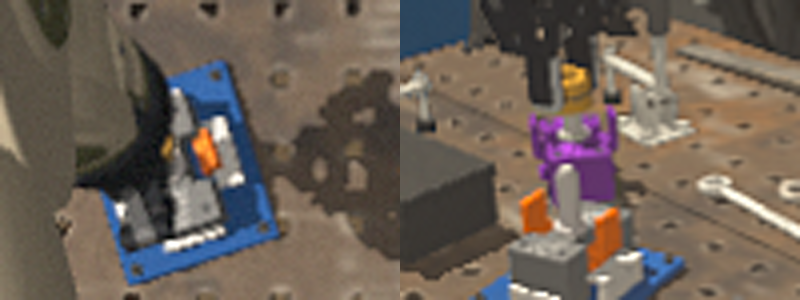

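In the scene crop the roll (~575,85) is held level above and slightly to the right of the shaft (~567,195). The top view is blocked by the arm. I'll fit both axes in the scene camera's depth for the relative offset, and the shaft in the first top image.

```bash
cat > fit.py <<'E'
from h import *
from scipy.optimize import least_squares
def fitc(p,r,x0):
    f=lambda c:np.hypot(p[:,0]-c[0],p[:,1]-c[1])-r
    s=least_squares(f,x0,loss="soft_l1",f_scale=.001); return s.x.round(5),len(p),np.std(s.fun).round(4)
def masks(n,im,P):
    H,S,V=[a.astype(int) for a in cv2.split(cv2.cvtColor(im,cv2.COLOR_RGB2HSV))]
    sh=(np.hypot(P[...,0]-.462,P[...,1]-.182)<.018)&(P[...,2]>.055)&(P[...,2]<.087)&(S<60)
    ro=(np.hypot(P[...,0]-.462,P[...,1]-.182)<.035)&(P[...,2]>.1)&(H>12)&(H<32)&(S>140)
    return sh,ro
if __name__=="__main__":
    A=[robot.read_camera("scene") for _ in range(8)]
    im=A[0][0]; d=np.median([a[1] for a in A],0).astype(np.float32); P=cloud("scene",d)
    sh,ro=masks("scene",im,P)
    print("noise",np.nanmedian(np.std([a[1] for a in A],0)[sh]))
    print("shaft",fitc(P[sh],.008,[.462,.182]), "z",P[sh][:,2].min(),P[sh][:,2].max())
    q=P[ro]; print("roll z",np.percentile(q[:,2],[0,10,50,90,100]).round(4))
    side=q[q[:,2]<np.percentile(q[:,2],65)]
    print("roll side",fitc(side,.017,[.463,.178]))
    for m,z in((sh,.07),(ro,.148)):
        rows=np.unique(np.argwhere(m)[:,0]); print([(r,*(np.where(m[r])[0][[0,-1]])) for r in rows])
    # silhouette: predicted axis columns
    for x,y in((.462,.182),(.4634,.1782)): print([np.round(proj("scene",[x,y,z]),2) for z in(.05,.09,.14,.16)])
    np.savez("f.npz",im=im,d=d)
    print(im[180:212:2,208:232].astype(int).sum(-1)//3)
    t=np.load("top.npz"); P=cloud("top",t["d"]); sh,_=masks("top",t["im"],P); print("top shaft",fitc(P[sh],.008,[.462,.182]))
    tp=(P[...,2]>.091)&(np.hypot(P[...,0]-.462,P[...,1]-.182)<.02); print("top tip",P[tp].mean(0),tp.sum())
E
python3 fit.py
```

```text
noise 0.0017895221
shaft (array([0.4623 , 0.18306]), 63, np.float64(0.0007)) z 0.05539746840710558 0.08680800752526141
roll z [0.1401 0.1428 0.1566 0.1619 0.1725]
roll side (array([0.46221, 0.17926]), 44, np.float64(0.0025))
[(np.int64(195), np.int64(219), np.int64(224)), (np.int64(196), np.int64(219), np.int64(224)), (np.int64(197), np.int64(219), np.int64(224)), (np.int64(198), np.int64(219), np.int64(224)), (np.int64(199), np.int64(220), np.int64(224)), (np.int64(200), np.int64(220), np.int64(225)), (np.int64(201), np.int64(220), np.int64(225)), (np.int64(202), np.int64(220), np.int64(225)), (np.int64(203), np.int64(220), np.int64(225)), (np.int64(204), np.int64(220), np.int64(225)), (np.int64(205), np.int64(220), np.int64(224))]
[(np.int64(166), np.int64(221), np.int64(223)), (np.int64(167), np.int64(220), np.int64(226)), (np.int64(168), np.int64(221), np.int64(226)), (np.int64(169), np.int64(221), np.int64(227)), (np.int64(170), np.int64(221), np.int64(227)), (np.int64(171), np.int64(221), np.int64(227)), (np.int64(172), np.int64(221), np.int64(226)), (np.int64(173), np.int64(22
[... 1481 characters left out ...]
132 113  92  85  89 117 126  95 116 135 135 135 129 119 118
  126 124 111  89  83  79]
 [139 129 107  93  88  89  90  88  97 115 126 117 133 135 135 129 119 136
  156 148 159 152 153 169]
 [162 161 136  92  88  90  90  86 106 139 139 142 130 133 135 130 116 162
  204 172 181 178 159 112]
 [139 148 146  93  89  88  90  90  86  93 180 237 185 139 128 127 120 117
  125 135 126  90  91  89]
 [ 62  91 120 111 110 141 125 117 122 143 142 138 139 158 153 130 119 107
   87  76  88  99 100  91]
 [128 139 117 117 140 145 149 161 161 154 147 160 162 157 139 111  73  65
   76  82  89  99  99  89]]
top shaft (array([0.46362, 0.18259]), 15, np.float64(0.0003))
top tip [0.46311026 0.18214093 0.09291683] 20
```

```bash
python3 - <<'E'
from h import *
f=np.load("f.npz"); im=f["im"].astype(int); print((im[...,0]-im[...,2])[163:181,208:234]); P=cloud("scene",f["d"]); print((P[163:181,214:232,2]*1000).round())
for dx in(-.017,0,.017):
  print([np.round(proj("scene",[.4634+.7*dx,.1782-.71*dx,z]),2) for z in(.14,.16)])
E
```

```text
[[ 22   4   5   1   3   4   5   3   4   4   3  25  43  17   5   6   7   7
    6   8   7  28  43  24  26  28]
 [ 42  38  37  13   2   3   3   5   4   5   7  16  31  19   1   3   6   6
    7   7   7  16  27  28  34  36]
 [ 46  49  48  22   0   3   4   4   3   8  12  13  22   9 -12  -9  -3   2
    3   5   8  17  23  23  31  36]
 [ 44  47  47  21   1   3   4   4   4   8  14  13  66 119 121  98   7  -5
   -7   0   8  21  41  33  22  26]
 [ 46  46  45  26   1   3   5   4   3   9  13  12  77 151 146 151 168 159
   78  16   4  17  34  28  21  16]
 [ 47  46  34  19   0   5   4   5   3   8  14   7  44 119 109 114 147 157
   84  40  -1  18  41  32  21  27]
 [ 48  46  39  37  -1   3   6   5   4   9  14   2  29 108 117 145 175 169
  113  58  -2  26  67  50  18  36]
 [ 49  48  50  47   5   2   5   4   3   9  15   3  73 187 160 160 163 131
  104  65  -5  28  73  55  16  35]
 [ 48  48  50  47   1   2   4   4   4   7  13   4  50 147 129 117 105  85
   90  65  -7  24  66  53  17  34]
 [ 45  44  46  47   4   3   4   5   3   5  10   9  17  88 103 100  96  96
   83  42  30  55  54  27  20  26]
 [ 44  44 
[... 2026 characters left out ...]
51. 152. 152. 149. 149. 148. 148. 147. 146. 144.
   -5.  -1.  -0.   6.]
 [147. 148. 148. 150. 149. 149. 149. 146. 146. 145. 145. 144. 142. 141.
    0.  -0.  -1.  -1.]
 [  1. 144. 146. 146. 146. 147. 143. 143. 143. 143. 142. 141.   0.   0.
    0.  -0.  -1.  -0.]
 [ -1.   0.   0.  -1.  -0. 140. 140. 140.  61.  62.  61.  60.   0.  41.
   40.  40.  -0.  -1.]
 [ -1.  -3.  -3.  -0.  40.  41.  41.  59.  58.  58.  58.  56.  41.  41.
   41.  41.   0.  -0.]
 [ 58.  42.  41.  41.  40.  41.  41.  54.  55.  56.  54.  53.  41.  40.
   41.  40.  39.  -0.]]
[array([215.02, 175.84]), array([214.36, 168.71])]
[array([221.45, 175.78]), array([220.85, 168.64])]
[array([227.9 , 175.72]), array([227.35, 168.58])]
```

The roll-to-shaft offset comes to about dx -0.8, dy +4.5 mm from the TCP. The tapered tip captures about 5 mm, so I'll descend in stages and watch the wrist forces.

```bash
python3 go.py 0.4626 0.1827 0.102 17.7
python3 -m crank '[[[0,0,0],[0.0045,0.0007,0],1],[[0,0,0],[0,0,0.02],1],[[0,0,0],[0,0,0.02],1],[[0,0,0],[0,0,0],1],[[0,0,0],[0,0,0],1],[[0,0,0],[0,0,0],1]]'
python3 go.py 0.4626 0.1827 0.094 17.7
```

```text
turn [ 0.0001 -0.      0.0001] then shift [0.0035 0.0003 0.0408] | pos [0.4633 0.1793 0.1428] t 7.525 open 0.032976410765911075 F [ 0.1  0.8 -1.4] 40.096494695171714
clock: 8.28
position: [0.4633, 0.184, 0.1038]
tcp_rot: [[-0.304, 0.953, 0.002], [0.953, 0.304, 0.0], [-0.0, 0.002, -1.0]]
wrist_force: [0.3, -0.0, -0.8]
opening: 0.0331
gripper_force: 40.1
turn [0.0018 0.0001 0.0002] then shift [-0.0011 -0.0011  0.0098] | pos [0.4633 0.184  0.1038] t 8.275 open 0.03311311683519862 F [ 0.3 -0.  -0.8] 40.09698115289211
```

```bash
python3 -m crank '[[[0,0,0],[-0.0008,-0.001,0],1],[[0,0,0],[0,0,0.004],1],[[0,0,0],[0,0,0.003],1],[[0,0,0],[0,0,0.003],1],[[0,0,0],[0,0,0],1],[[0,0,0],[0,0,0],1]]'
python3 go.py 0.4626 0.183 0.088 17.7; python3 look.py 3
```

```text
clock: 9.02
position: [0.4619, 0.1827, 0.0928]
tcp_rot: [[-0.304, 0.953, -0.0], [0.953, 0.304, 0.0], [0.0, -0.0, -1.0]]
wrist_force: [-0.4, -0.2, -0.6]
opening: 0.0333
gripper_force: 40.1
turn [-0.     -0.      0.0001] then shift [0.0001 0.0007 0.0048] | pos [0.4619 0.1827 0.0928] t 9.025 open 0.03328547087227731 F [-0.4 -0.2 -0.6] 40.096699353307486
```

View pics/look3.png

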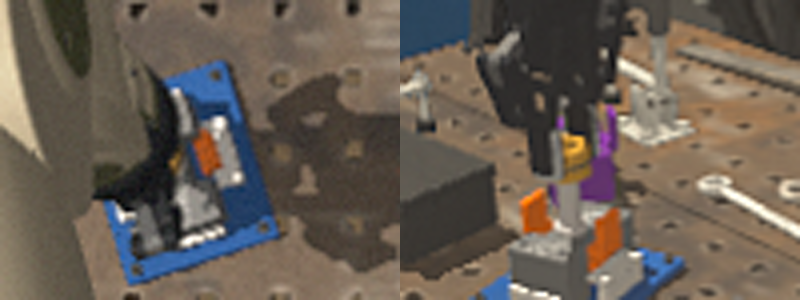

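The roll (crop ~575,160) now surrounds the shaft tip with no contact force. I'll continue down.

```bash
python3 -m crank '[[[0,0,0],[0,0.0003,0.004],1],[[0,0,0],[0,0,0.004],1],[[0,0,0],[0,0,0.004],1],[[0,0,0],[0,0,0],1],[[0,0,0],[0,0,0],1]]'
python3 go.py 0.4626 0.183 0.0555 17.7
```

```text
clock: 9.75
position: [0.4622, 0.1828, 0.0808]
tcp_rot: [[-0.304, 0.953, -0.0], [0.953, 0.304, 0.0], [0.0, 0.0, -1.0]]
wrist_force: [-0.4, 0.3, -1.1]
opening: 0.0331
gripper_force: 40.1
turn [ 0.     -0.0001  0.0001] then shift [0.0001 0.0004 0.0253] | pos [0.4622 0.1828 0.0808] t 9.75 open 0.033139453967000194 F [-0.4  0.3 -1.1] 40.0968920532614
```

```bash
python3 -m crank '[[[0,0,0],[0,0,0.006],1],[[0,0,0],[0,0,0.006],1],[[0,0,0],[0,0,0.006],1],[[0,0,0],[0,0,0.005],1],[[0,0,0],[0,0,0.001],1],[[0,0,0],[0,0,0],1],[[0,0,0],[0,0,0],1]]'
python3 go.py 0.4626 0.183 0.0555 17.7
```

```text
clock: 10.62
position: [0.4624, 0.1828, 0.057]
tcp_rot: [[-0.304, 0.953, 0.001], [0.953, 0.304, 0.0], [-0.0, 0.001, -1.0]]
wrist_force: [0.9, 0.4, -2.1]
opening: 0.0329
gripper_force: 40.1
turn [0.0005 0.     0.    ] then shift [0.0001 0.0002 0.0015] | pos [0.4624 0.1828 0.057 ] t 10.625 open 0.03287622806436374 F [ 0.9  0.4 -2.1] 40.09710590355098
```

```bash
python3 -m crank '[[[0,0,0],[0,0,0.001],1],[[0,0,0],[0,0,0],1],[[0,0,0],[0,0,0],-0.2],[[0,0,0],[0,0,0],-0.6],[[0,0,0],[0,0,0],-1],[[0,0,0],[0,0,0],-1],[[0,0,0],[0,0,0],-1],[[0,0,0],[0,0,0],-1],[[0,0,0],[0,0,0],-1]]'
python3 -m crank '[[[0,0,0],[0,0,-0.03],-1],[[0,0,0],[0,0,-0.05],-1],[[0,0,0],[0,0,-0.05],-1],[[0,0,0],[0,0,0],-1],[[0,0,0],[0,0,0],-1]]'
python3 look.py 4
python3 go.py 0.4622 0.1828 0.034 107.7
```

```text
clock: 11.75
position: [0.4622, 0.1828, 0.0558]
tcp_rot: [[-0.304, 0.953, 0.0], [0.953, 0.304, 0.0], [0.0, 0.0, -1.0]]
wrist_force: [1.3, 1.0, -0.2]
opening: 0.0851
gripper_force: 0.0
clock: 12.38
position: [0.462, 0.1828, 0.1855]
tcp_rot: [[-0.304, 0.953, 0.0], [0.953, 0.304, 0.0], [0.0, 0.0, -1.0]]
wrist_force: [-1.1, -0.4, 0.7]
opening: 0.0855
gripper_force: 0.0
turn [-0.0018 -0.0022 -1.5707] then shift [-1.000e-03 -1.000e-04  1.504e-01] | pos [0.4612 0.1826 0.1844] t 12.475 open 0.08541791511162272 F [-0.5 -0.8 -0.4] 0.0
```

View pics/look4.png

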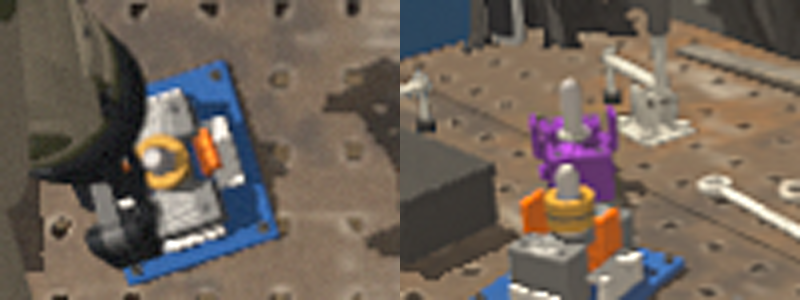

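```bash
python3 -m crank '[[[0,0,-0.1745],[0,0,0],-1],[[0,0,-0.1745],[0,0,0],-1],[[0,0,-0.1745],[0,0,0],-1],[[0,0,-0.1745],[0,0,0],-1],[[0,0,-0.1745],[0,0,0],-1],[[0,0,-0.1745],[0,0,0],-1],[[0,0,-0.1745],[0,0,0],-1],[[0,0,-0.1745],[0,0,0],-1],[[0,0,-0.1745],[0,0,0],-1],[[0,0,0],[0,0,0],-1]]' 50
python3 -m crank '[[[0,0,0],[0,0,0.04],-1],[[0,0,0],[0,0,0],-1],[[0,0,0],[0,0,0],-1],[[0,0,0],[0,0,0],-1]]'
python3 go.py 0.4622 0.1828 0.034 107.7
python3 - <<'E'
from h import *
z=np.load("scene4.npz"); im,d=z["im"],z["d"]; P=cloud("scene",d); H,S,V=[a.astype(int) for a in cv2.split(cv2.cvtColor(im,cv2.COLOR_RGB2HSV))]
m=(np.hypot(P[...,0]-.462,P[...,1]-.182)<.03)&(H>14)&(H<32)&(S>130)&(P[...,2]>.045)
print("roll z",np.percentile(P[m][:,2],[1,10,50,90,99]).round(4),m.sum())
E
```

```text
clock: 13.72
position: [0.4613, 0.1826, 0.1844]
tcp_rot: [[-0.953, -0.302, -0.003], [-0.302, 0.953, -0.001], [0.003, 0.0, -1.0]]
wrist_force: [0.7, 1.0, -0.1]
opening: 0.0854
gripper_force: 0.0
clock: 14.22
position: [0.4631, 0.183, 0.147]
tcp_rot: [[-0.953, -0.303, 0.002], [-0.303, 0.953, 0.0], [-0.002, -0.0, -1.0]]
wrist_force: [0.2, -0.2, 0.3]
opening: 0.0856
gripper_force: 0.0
turn [-0.0001  0.002  -0.001 ] then shift [9.00e-04 1.00e-04 1.13e-01] | pos [0.4631 0.183  0.147 ] t 14.225 open 0.0855687864071898 F [ 0.2 -0.2  0.3] 0.0
roll z [0.0534 0.0553 0.0687 0.0746 0.0758] 91
```

```bash
python3 -m crank '[[[0,0,0],[0.0005,0,0.03],-1],[[0,0,0],[0,0,0.03],-1],[[0,0,0],[0,0,0.03],-1],[[0,0,0],[0,0,0.018],-1],[[0,0,0],[0,0,0.004],-1],[[0,0,0],[0,0,0],-1],[[0,0,0],[0,0,0],-1]]'
python3 go.py 0.4622 0.1828 0.034 107.7
```

```text
clock: 15.1
position: [0.4628, 0.1829, 0.035]
tcp_rot: [[-0.953, -0.304, 0.002], [-0.304, 0.953, 0.001], [-0.002, -0.0, -1.0]]
wrist_force: [-0.5, 0.3, 0.2]
opening: 0.0851
gripper_force: 0.0
turn [-0.0001  0.0022 -0.0003] then shift [0.0006 0.0001 0.001 ] | pos [0.4628 0.1829 0.035 ] t 15.1 open 0.08513721572984569 F [-0.5  0.3  0.2] 0.0
```

Clear of everything. Now I'll pinch.

```bash
python3 -m crank '[[[0,0,0],[0,0,0],-0.7],[[0,0,0],[0,0,0],-0.4],[[0,0,0],[0,0,0],0],[[0,0,0],[0,0,0],1],[[0,0,0],[0,0,0],1],[[0,0,0],[0,0,0],1],[[0,0,0],[0,0,0],1],[[0,0,0],[0,0,0],1]]' 50
```

```text
clock: 16.1
position: [0.4627, 0.1834, 0.0363]
tcp_rot: [[-0.953, -0.304, 0.003], [-0.304, 0.953, 0.002], [-0.003, 0.001, -1.0]]
wrist_force: [-4.4, 0.2, 18.1]
opening: 0.0485
gripper_force: 49.5
```

```bash
python3 -m crank '[[[0,0,0],[0,0,-0.003],1],[[0,0,0],[0,0,-0.003],1],[[0,0,0],[0,0,-0.005],1],[[0,0,0],[0,0,-0.005],1],[[0,0,0],[0,0,0],1],[[0,0,0],[0,0,0],1]]'
python3 look.py 5
```

```text
clock: 16.85
position: [0.4617, 0.1826, 0.0498]
tcp_rot: [[-0.953, -0.304, 0.0], [-0.304, 0.953, 0.0], [-0.0, 0.0, -1.0]]
wrist_force: [1.5, -0.2, -3.6]
opening: 0.0479
gripper_force: 52.6
```

View pics/look5.png

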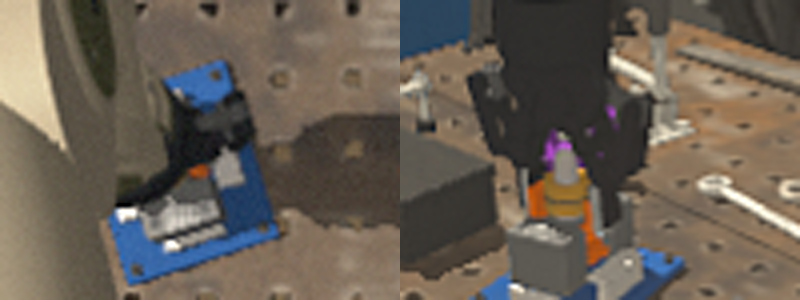

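The cassette is up about 14 mm, held by both catches with the roll home (crop ~568,190), and the load equals its weight, so the catches are free. I'll lift on.

```bash
python3 -m crank '[[[0,0,0],[0,0,-0.01],1],[[0,0,0],[0,0,-0.015],1],[[0,0,0],[0,0,-0.02],1],[[0,0,0],[0,0,-0.02],1],[[0,0,0],[0,0,-0.02],1],[[0,0,0],[0,0,-0.015],1],[[0,0,0],[0,0,-0.008],1],[[0,0,0],[0,0,-0.004],1],[[0,0,0],[0,0,0],1],[[0,0,0],[0,0,0],1]]'
python3 -m crank '[[[0,0,0],[0,0,0],1],[[0,0,0],[0,0,0],1],[[0,0,0],[0,0,0],1],[[0,0,0],[0,0,0],1],[[0,0,0],[0,0,0],1],[[0,0,0],[0,0,0],1]]'
sed -i 's/(165,190,265,265)/(150,170,270,260)/;s/(180,150,280,225)/(170,110,290,200)/' look.py; python3 look.py 6
python3 - <<'E'
from h import *
z=np.load("scene6.npz"); im,d=z["im"],z["d"]; P=cloud("scene",d); H,S,V=[a.astype(int) for a in cv2.split(cv2.cvtColor(im,cv2.COLOR_RGB2HSV))]
near=np.hypot(P[...,0]-.462,P[...,1]-.182)
m=(near<.03)&(H>14)&(H<32)&(S>130)&(P[...,2]>.12)
print("roll z",np.percentile(P[m][:,2],[1,10,90,99]).round(4),m.sum())
g=(near<.07)&(S<50)&(V>60)&(P[...,2]>.1)&(P[...,2]<.17); print("body z",np.percentile(P[g][:,2],[1,5,50,95]).round(4),g.sum())
E
```

```text
clock: 18.2
position: [0.4613, 0.1826, 0.1611]
tcp_rot: [[-0.953, -0.304, -0.001], [-0.304, 0.953, -0.0], [0.001, 0.0, -1.0]]
wrist_force: [-0.1, -0.3, -4.5]
opening: 0.0477
gripper_force: 53.5
clock: 18.95
position: [0.4617, 0.1827, 0.1618]
tcp_rot: [[-0.953, -0.304, 0.0], [-0.304, 0.953, 0.0], [-0.0, 0.0, -1.0]]
wrist_force: [-0.3, -0.4, -4.5]
opening: 0.0478
gripper_force: 53.5
roll z [0.1783 0.181  0.1989 0.2006] 86
body z [0.1351 0.1367 0.1525 0.1679] 338
```

View pics/look6.png

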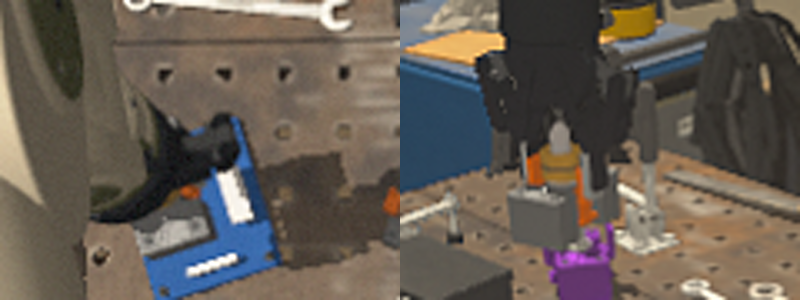

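The cassette is level and about 125 mm up, the dock below it is empty, and the roll (crop ~562,165) is still home. The 4.5 N load equals cassette plus roll, so I'm handing in.

```bash
python3 -c "
from cell import robot
print(robot.hand_in())"
```

```text
the job is handed in; nothing more can be done
None
```

The job is handed in at about 19 s: the drive roll is home on the shaft, and the cassette is held still and level by both pressed catches about 12.5 cm above its place in the dock; the hand-in gave no verdict.

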